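# Draw the bottom blank from the stack magazine and load the marking station

## Robot

A 6-joint arm with a two-finger parallel gripper is mounted at the origin on a cart in front of the work surface, level with it; the furniture and walls round the work are solid. World frame = base frame: x ahead of the robot, y to its left, z up, the work surface at z = 0. Lengths are in m, angles in rad, forces in N, time in s.
With the tool pointing down it reaches from about 0.325 to 1 m from the base axis. Payload 5.1 kg.
Tool frame: the origin (TCP) lies midway between the tips of the shut fingers; the grasp point (between the pads) lies 19 mm behind it; z points along the fingers, y is the direction in which the jaws open and shut (so a half turn about z gives the same grasp; the last joint's range is limited). The gripper opens to 85 mm and grips with 20 to 120 N. Pads are 22 mm wide; open, the fingers measure 114 mm over their backs; the gripper's body (76 mm by 85 mm) begins 54 mm behind the grasp point. The pads swing forward as they close: fully open they stand 13 mm farther back than shut.
Start: joints at [-0.083, 0.124, 1.65, -0, 1.367, -0.083], TCP at [0.65, -0, 0.231] pointing down, gripper open.
Joint ranges: [-2.61, 2.61], [-1.02, 2.33], [0.03, 2.71], [-1.35, 4.49], [0.32, 2.68], [-2.91, 2.91]. Speed limits (rad/s): [2.57, 2.57, 3.14, 3.14, 3.14, 3.14].

## Interface

Orientations are given as a 3x3 rotation matrix whose columns are the frame's x, y, z axes.
In Python, from bench import ctrl gives the robot as it stands.
- The arm moves only by the tool drive_tool, never from a script. Its argument "targets" is one flat list of numbers, 4 for each row, row after row: the shift along the tool's x, y, z each as a share of 0.2 m, from -1 to 1, then the turn about the tool's z as a share of 360 degrees, from -1 to 1. A call has 1 to 20 rows; each row is the pose to reach, as a shift and turn from the pose measured when the call began, along the tool's axes at that moment, turning the shorter way round; what a row does not reach only later rows make up. A row lasts 1/12 s, in which the tool goes at most 41.7 mm and 7.16 degrees, less where a joint would pass 70% of its speed; a pose out of reach is approached as far as the arm can. A call with a number of a shift or a turn outside -1 to 1 is refused whole. A call with a gripper value outside its range is refused whole. "gripper" is the closure, from -1 (fully open) to 1 (shut), so that 0 is half open, set as the call begins (left out, the last holds). The fingers move at their own pace and stop on an object; the grip force is fixed at half the most. Time passes only in rows, so rows that repeat a pose let the fingers close. It gives the time, the measured TCP pose, the force and the opening at its end, in the units of the state.
- ctrl.read_state(): the state, without advancing time (a new reading comes with each control period).
- ctrl.capture(name): name is "scene" or "side" or "wrist"; returns a dict with "image" (400x640x3 uint8, blue, green, red), "fx", "fy", "cx", "cy" (pixels), "distortion" ([k1, k2, p1, p2, k3] as OpenCV has them; the pictures are not rectified), "R" (3x3) and "t" (3): a world point X has camera coordinates R X + t; the wrist camera has in their place "mount" (4x4, takes a point from camera to tool coordinates, whose origin is the TCP and whose axes are the flange's). Camera axes: x right, y down, z forward; pixel columns grow to the right and rows downward; lengths in m; the calibration is good to about 2 mm. A picture is of the moment at which its call begins: read the wrist's pose just before it. There is no depth.
- ctrl.sign_off(): hands the job in, once; it reports no verdict.
The state is a dict: "time_s": time; "qpos": joint angles; "joint_vel": joint speeds; "joint_efforts": joint torques, N m; "ee_pos": TCP position; "eef_rot": TCP orientation; "contact_force": force on the tool from outside, world axes, zero at the start; "ft_torque": the same for the moment, N m; "opening": finger opening in m.
Only numpy, scipy, OpenCV 4.12 (cv2) and the standard library are available. Lean on these libraries where they do the work, as an engineer would, in place of code of your own. Each camera call takes 0.05 s, during which the arm holds its last target.

## Task

Draw the bottom blank out of the stack magazine through its slot, leaving the other two in the magazine to drop down. Then load it into the marking station: lying flat on the anvil rail, rounded end first under the bridge and right up against the stop; the fingers do not fit under the bridge, so set the blank down once it is out and take it again by its square-ended half. Leave it there and do not disturb the other things on the bench.

Things in the scene. Friction and masses are not known exactly. Their poses are not given: they have to be found in the camera images.
- bottom_blank_center (a point): Centre of the bottom blank: plain aluminium flat bar, 140 long x 40 wide x 18 mm thick, 0.26 kg, lying flat. One end is fully rounded in plan (radius 20), the other square. Its x axis runs along it from the rounded end (x = -70 mm) to the square end (+70); z up. At first the rounded end sticks 54 to 62 mm out of the magazine slot; the rest is under the other two.
- bottom_blank_nose (a point): Tip of the bottom blank's rounded end, half-way up its thickness (70 mm from its centre); same axes.
- middle_blank_center (a point): Centre of the identical blank lying on the bottom one, wholly inside the chute; it drops 18 mm when the bottom one has gone.
- top_blank_center (a point): Centre of the identical third blank, on top of the middle one.
- magazine_slot (a point): Middle of the lower edge of the magazine's slot, in the outer face of the chute's front plate, level with the chute floor, 30 mm above the bench. Its x axis points into the chute (a blank is drawn out along -x); y across, z up. The slot is 26 mm high and as wide as the chute.
- magazine: Steel stack magazine, fixed; origin straight below the slot point at bench height, same axes. Chute at x = 0 to 154 mm, inside 145 x 44 mm, open on top, walls 55 mm above its floor (stack 54 mm). In front a landing rail level with the chute floor, 22 mm wide (narrower than a blank: fingers pass beside it), runs out to x = -152 mm on a base plate 90 mm wide, 8 mm thick.
- station_stop (a point): Middle of the face of the marking station's stop, at the half-thickness of a blank lying on the anvil (39 mm above the bench). Its x axis points the way in, towards the stop; y across, z up. The anvil rail, 24 mm wide, top 30 mm above the bench, runs from x = -145 mm to the stop.
- station: Marking station, fixed; origin at bench height below the bridge's front face, 45 mm before the stop; axes as the stop. Bridge over x = 0 to 57 mm: passage 50 mm wide, 32 mm high above the anvil; 74 mm wide over all, its top 80 mm above the bench, a round head at x = 30 up to 106 mm. Base plate 100 mm wide, 8 mm thick, from x = -110 to 70 mm.
- jar: Small jar with black cap, 46 mm across, 71 mm tall, standing on the bench; bystander. Origin at its underside.
- body_part: Black valve body, 40 x 90 x 52 mm, lying on the bench; bystander. Origin at its underside.
- nut: Steel nozzle nut, 28 mm across, 26 mm tall, standing on the bench; bystander. Origin at its underside.
Things that resemble listed ones, but are neither listed nor needed, are in the scene too. Leave any purple look-alike of the part that bears bottom_blank_center alone.

How it is judged:
On the way:
1. the bottom blank has been drawn wholly out of the slot and the other two have dropped down inside the chute (x of bottom_blank_center in the frame of magazine_slot below -0.07 m and x of middle_blank_center in the frame of magazine_slot between 0.06 and 0.093 m and z of middle_blank_center in the frame of magazine_slot between 0.003 and 0.015 m and x of top_blank_center in the frame of magazine_slot between 0.06 and 0.093 m and z of top_blank_center in the frame of magazine_slot between 0.021 and 0.033 m), for 0.2 s.
At the end, for the whole second after the job is handed in: The bottom blank lies flat (within about 4.5 degrees and 5 mm of height) on the station's anvil, its rounded tip within 9 mm of the stop (12 mm in the plane), released; the other two blanks lie one on the other on the chute floor, within 16 mm lengthwise and 6 mm in height of their places (horizontal distance between bottom_blank_nose and station_stop below 0.012 m and x of bottom_blank_nose in the frame of station_stop above -0.009 m and x of bottom_blank_center in the frame of station_stop below -0.06 m and z of bottom_blank_center in the frame of station_stop between -0.005 and 0.005 m and angle between bottom_blank_center's own z axis and vertical below 0.08 rad and x of middle_blank_center in the frame of magazine_slot between 0.06 and 0.093 m and z of middle_blank_center in the frame of magazine_slot between 0.003 and 0.015 m and x of top_blank_center in the frame of magazine_slot between 0.06 and 0.093 m and z of top_blank_center in the frame of magazine_slot between 0.021 and 0.033 m); the robot touches nothing.
It fails at once if one of the two upper blanks is pulled out of the chute or lifted more than 20 mm (x of any of middle_blank_center, top_blank_center in the frame of magazine_slot below 0.055 m or x of any of middle_blank_center, top_blank_center in the frame of magazine_slot above 0.098 m or z of middle_blank_center in the frame of magazine_slot above 0.047 m or z of top_blank_center in the frame of magazine_slot above 0.065 m).
It fails at once if a bystander (jar, valve body, nozzle nut) is moved by more than 30 mm (distance of any of jar, body_part, nut from where it was at the start of the episode above 0.03 m).
It also fails if it takes over 54 s, if anything falls off the work surface, if the arm or the gripper's body presses on something with over 40 N, if the wrist force passes 120 N, or if a joint passes its speed limit or range.

## Working session

There is one attempt and no reset: what is moved stays moved. The work goes in short steps, Python scripts to look and compute and a tool call to move; the robot and the scene stay as the last step left them, time stands still between calls to the robot, and variables do not carry over. Pictures are saved under pics/ and viewed, and the job is handed in when it is done.

Besides the shell and the picture viewer there is one more tool, called after "Emit:" as name(argument=value, ...), one argument or row to a line, values as JSON. drive_tool: Moves the arm, as the interface text tells. Its arguments: {"type":"object","properties":{"targets":{"type":"array","items":{"type":"number"}},"gripper":{"type":"number"}},"required":["targets"]}

```bash
ls; mkdir -p pics
cat > h.py <<'E'
import numpy as np, cv2
from bench import ctrl
def cap(n,f=None):
    s=ctrl.read_state(); c=ctrl.capture(n)
    if f: cv2.imwrite('pics/'+f,c['image'])
    K=np.array([[c['fx'],0,c['cx']],[0,c['fy'],c['cy']],[0,0,1]],float); d=np.array(c['distortion'],float)
    if n=='wrist':
        T=np.eye(4);T[:3,:3]=s['eef_rot'];T[:3,3]=s['ee_pos']; M=T@np.array(c['mount']); R=M[:3,:3].T; t=-R@M[:3,3]
    else: R=np.array(c['R']);t=np.array(c['t']).ravel()
    return c['image'],K,d,R,t
def ray(cm,uv,z):
    _,K,d,R,t=cm
    p=cv2.undistortPoints(np.array(uv,float).reshape(-1,1,2),K,d).reshape(-1,2)
    D=np.c_[p,np.ones(len(p))]@R; C=-R.T@t
    return C+D*((z-C[2])/D[:,2])[:,None]
def proj(cm,X):
    _,K,d,R,t=cm
    return cv2.projectPoints(np.array(X,float).reshape(-1,3),cv2.Rodrigues(R)[0],t,K,d)[0].reshape(-1,2)
E
python3 - <<'E'
from h import *
for n in ['scene','side','wrist']:
    c=cap(n,n+'0.png'); print(n,-c[3].T@c[4],c[1][0,0])
s=ctrl.read_state();print(s['time_s'],s['ee_pos'],s['eef_rot'],s['opening'])
E
```

```text
pics
scene [-0.11269696  0.58417472  0.58230419] 450.6473201561411
side [0.27293611 0.60962252 0.66704967] 377.7789556769735
wrist [0.65016847 0.08100801 0.37245541] 304.3010739678492
0.15 [6.49540244e-01 2.17351380e-05 2.30358956e-01] [[-2.52929975e-05  9.99998739e-01 -1.58787516e-03]
 [ 9.99999988e-01  2.55326807e-05  1.50925779e-04]
 [ 1.50966132e-04 -1.58787132e-03 -9.99998728e-01]] 0.08507808586007498
```

View pics/scene0.png

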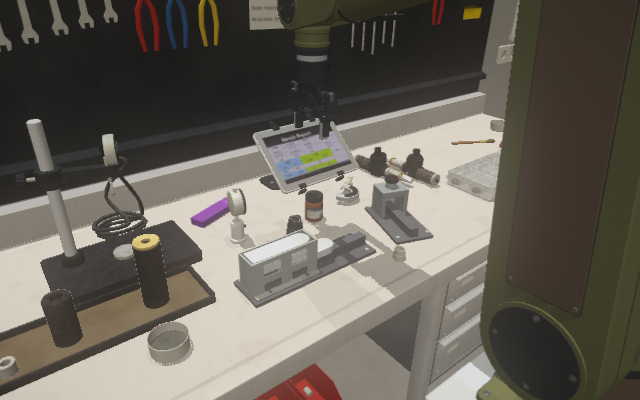

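View pics/side0.png

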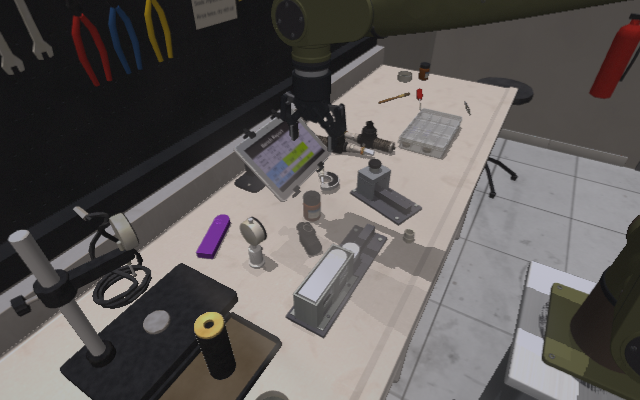

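View pics/wrist0.png

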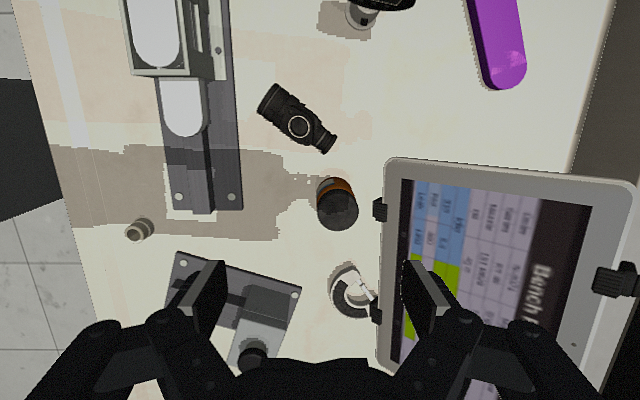

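Run:
```python
import cv2
w=cv2.imread('pics/wrist0.png');cv2.imwrite('pics/w0c.png',cv2.resize(w[0:230,100:300],None,fx=3,fy=2.6,interpolation=cv2.INTER_CUBIC)[:598])
s=cv2.imread('pics/side0.png');cv2.imwrite('pics/s0c.png',cv2.resize(s[145:345,270:450],None,fx=3,fy=3,interpolation=cv2.INTER_CUBIC))
s=cv2.imread('pics/scene0.png');cv2.imwrite('pics/c0c.png',cv2.resize(s[170:310,225:445],None,fx=3.6,fy=3.6,interpolation=cv2.INTER_CUBIC))
```

```text
(no output)
```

View pics/w0c.png

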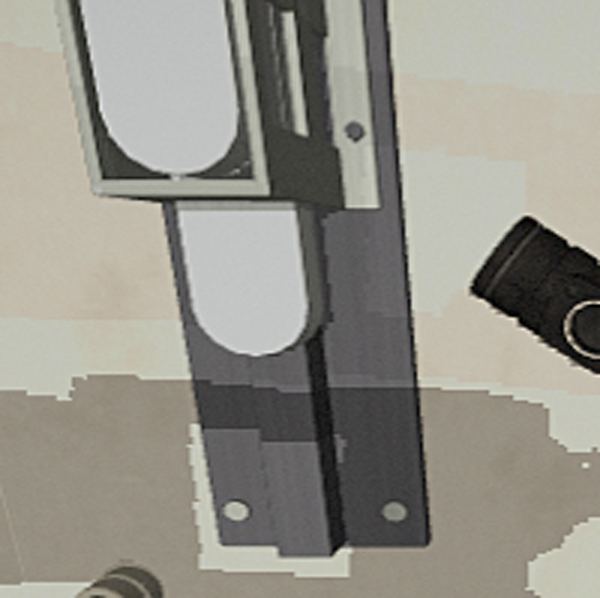

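View pics/s0c.png

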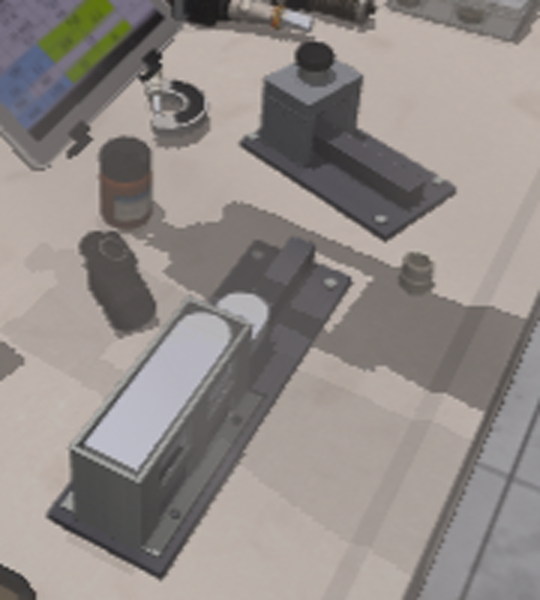

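View pics/c0c.png

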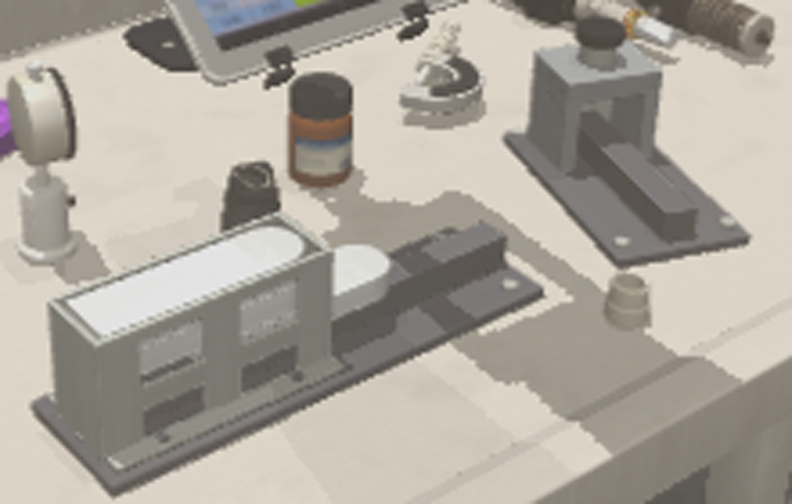

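Run:
```python
from h import *
np.set_printoptions(precision=4,suppress=True)
w=cap('wrist');s=cap('side');c=cap('scene')
print('W nose/edges',ray(w,[(186,136.9),(163.3,111.5),(202.3,111.5),(159,80),(199,80)],.048))
print('W rail end',ray(w,[(193.7,213.8),(211,213)],.03))
print('W base corners',ray(w,[(172.3,210),(243.3,209.6)],.008))
print('W chute top front corners',ray(w,[(131.7,75),(189.5,74.6)],.085))
def S(x,y):return 270+x/3,145+y/3
def C(x,y):return 225+x/3.6,170+y/3.6
print('S stn base corners',ray(s,[S(387,238),S(455,188),S(241,143)],.008), 'rail end',ray(s,[S(408,203),S(427,181)],.03))
print('C stn base',ray(c,[C(617,262),C(748,238),C(505,135)],.008),'rail end',ray(c,[C(658,213),C(694,207)],.03))
print('S stn bridge top', ray(s,[S(262,85),S(300,103),S(362,75)],.08))
print('C bridge top',ray(c,[C(536,50),C(572,88),C(659,72)],.08))
print('S mag base',ray(s,[S(161,576),S(50,514),S(351,282),S(250,240)],.008),'rail',ray(s,[S(289,238),S(313,245)],.03))
print('C mag base',ray(c,[C(113,494),C(543,293)],.008),'rail',ray(c,[C(470,230),C(504,237)],.03))
print('nut,jar',ray(s,[S(417,288),S(127,220)],.0),ray(c,[C(628,325),C(320,182)],0))
```

```text
W nose/edges [[0.5153 0.0445 0.048 ]
 [0.4953 0.0702 0.048 ]
 [0.5354 0.0702 0.048 ]
 [0.4956 0.1003 0.048 ]
 [0.5355 0.1003 0.048 ]]
W rail end [[ 0.5051 -0.0488  0.03  ]
 [ 0.5261 -0.0477  0.03  ]]
W base corners [[ 0.469  -0.052   0.008 ]
 [ 0.5599 -0.0513  0.008 ]]
W chute top front corners [[0.4897 0.1023 0.085 ]
 [0.5407 0.1025 0.085 ]]
S stn base corners [[ 0.4583 -0.1112  0.008 ]
 [ 0.4295 -0.2051  0.008 ]
 [ 0.626  -0.1669  0.008 ]] rail end [[ 0.4526 -0.1381  0.03  ]
 [ 0.4486 -0.1747  0.03  ]]
C stn base [[ 0.4605 -0.1118  0.008 ]
 [ 0.4288 -0.2037  0.008 ]
 [ 0.6276 -0.1709  0.008 ]] rail end [[ 0.4629 -0.1499  0.03  ]
 [ 0.4539 -0.1749  0.03  ]]
S stn bridge top [[ 0.6095 -0.168   0.08  ]
 [ 0.5684 -0.1599  0.08  ]
 [ 0.5376 -0.2285  0.08  ]]
C bridge top [[ 0.6139 -0.1814  0.08  ]
 [ 0.5565 -0.1594  0.08  ]
 [ 0.5381 -0.2265  0.08  ]]
S mag base [[ 0.4672  0.2623  0.008 ]
 [ 0.5541  0.2603  0.008 ]
 [ 0.4644 -0.046   0.008 ]
 [ 0.5585 -0.0497  0.008 ]] rail [[ 0.5221 -0.0462  0.03  ]
 [ 0.5015 -0.0484  0.03  ]]
C mag base [[ 0.4647  0.2632  0.008 ]
 [ 0.4636 -0.0482  0.008 ]] rail [[ 0.5203 -0.0365  0.03  ]
 [ 0.5013 -0.0483  0.03  ]]
nut,jar [[ 0.417  -0.075   0.    ]
 [ 0.6673 -0.0263  0.    ]] [[ 0.4155 -0.0748  0.    ]
 [ 0.6648 -0.0274  0.    ]]
```

The crop shows the candidates in scene pixels. The blank sticking out of the slot is at (325,242), the top blank in the chute at (280,247), and the purple look-alike at (210,210). I choose the protruding one. Its measured width is 40 mm and it protrudes 58 mm, as described. The nose is at (0.515, 0.0445), the magazine axis runs along +y, and the slot is at y≈0.1025.

Emit:
drive_tool(
  targets=[0.385,-0.67,0.4,0,0.385,-0.67,0.4,0,0.385,-0.67,0.4,0,0.385,-0.67,0.4,0,0.385,-0.67,0.4,0,0.385,-0.67,0.4,0],
  gripper=-0.4,
)

```text
time_s: 0.8
ee_pos: [0.5123, 0.0779, 0.1483]
eef_rot: [[-0.002, 1.0, -0.006], [1.0, 0.002, -0.0], [-0.0, -0.006, -1.0]]
contact_force: [0.3, -0.3, 0.7]
opening: 0.0597
```

Run:
```python
from h import *
c=cap('wrist','w1.png');s=ctrl.read_state();print(s['time_s'],s['ee_pos'],s['opening'],s['contact_force'])
```

```text
0.85 [0.51514576 0.07731084 0.15064571] 0.05958899691542474 [-0.7333408  0.0628711  0.4028634]
```

View pics/w1.png

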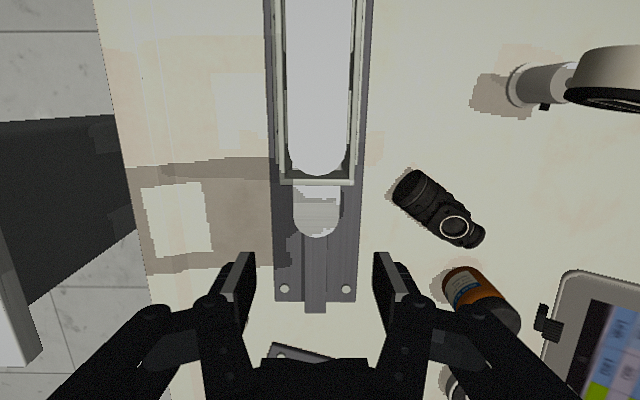

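The wrist view shows the rail and nose, tip at (317,237), centred between the fingers. Next I descend.

Run:
```python
from h import *
c=cap('wrist');print(ray(c,[(317,237),(294,210),(341,210)],.048)); s=ctrl.read_state();print(s['ee_pos'],s['eef_rot'])
```

```text
[[0.51851706 0.04380261 0.048     ]
 [0.49867799 0.06910261 0.048     ]
 [0.53892285 0.06920943 0.048     ]]
[0.51693418 0.07689432 0.15217757] [[-3.36445144e-04  9.99998237e-01  1.84739402e-03]
 [ 9.99999935e-01  3.36681584e-04 -1.27676345e-04]
 [-1.28298103e-04  1.84735094e-03 -9.99998285e-01]]
```

Emit:
drive_tool(
  targets=[0,0,0.15,0,0,0,0.3,0,0,0,0.45,0,0,0,0.55,0,0,0,0.62,0,0,0,0.655,0,0,0,0.655,0,0,0,0.655,0,0,0,0.655,0,0,0,0.655,0],
)

```text
time_s: 1.73
ee_pos: [0.5189, 0.0769, 0.023]
eef_rot: [[-0.0, 1.0, 0.005], [1.0, 0.0, 0.0], [0.0, 0.005, -1.0]]
contact_force: [0.2, 0.1, 0.0]
opening: 0.0599
```

Emit:
drive_tool(
  targets=[0,-0.01,0.02,0,0,-0.01,0.02,0,0,-0.01,0.02,0,0,-0.01,0.02,0],
)

```text
time_s: 2.07
ee_pos: [0.5169, 0.0769, 0.0192]
eef_rot: [[-0.0, 1.0, 0.006], [1.0, 0.0, -0.0], [-0.0, 0.006, -1.0]]
contact_force: [1.3, -0.1, 1.0]
opening: 0.0602
```

Run:
```python
from h import *
c=cap('wrist','w2.png');cap('side','s2.png');s=ctrl.read_state();print(s['time_s'],s['ee_pos'],s['opening'],s['contact_force'])
cv2.imwrite('pics/s2c.png',cv2.resize(cv2.imread('pics/s2.png')[145:345,270:450],None,fx=3,fy=3))
```

```text
2.1667 [0.51694094 0.07685806 0.01907673] 0.05975799925818779 [-0.40773434  0.21358899  0.47254254]
```

View pics/w2.png

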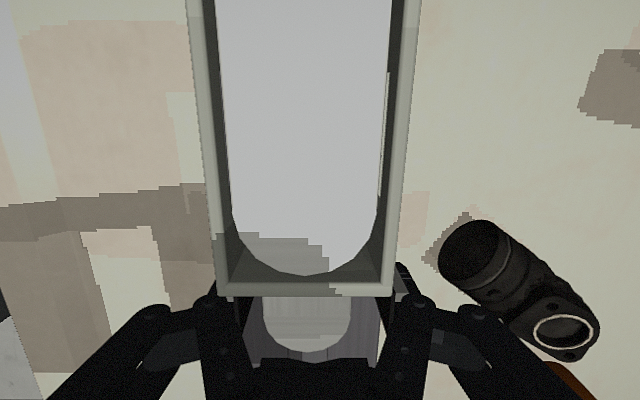

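The fingers straddle the blank. Its edges are at u=263 and 350, and the pads at about 243 and 380, so I shift 1.5 mm and close.

Emit:
drive_tool(
  targets=[0,-0.008,0,0,0,-0.008,0,0,0,-0.008,0,0,0,-0.008,0,0,0,-0.008,0,0,0,-0.008,0,0,0,-0.008,0,0,0,-0.008,0,0],
  gripper=1,
)

```text
time_s: 2.83
ee_pos: [0.5149, 0.0769, 0.0192]
eef_rot: [[-0.001, 1.0, 0.004], [1.0, 0.001, -0.0], [-0.0, 0.004, -1.0]]
contact_force: [-3.2, -0.5, 5.2]
opening: 0.0389
```

Emit:
drive_tool(
  targets=[-0.04,0,0,0,-0.08,0,0,0,-0.12,0,0,0,-0.16,0,0,0,-0.2,0,0,0,-0.24,0,0,0,-0.28,0,0,0,-0.32,0,0,0,-0.36,0,0,0,-0.4,0,0,0,-0.44,0,0,0,-0.48,0,0,0,-0.48,0,0,0,-0.48,0,0,0,-0.48,0,0,0],
)

```text
time_s: 4.08
ee_pos: [0.5151, -0.0198, 0.0193]
eef_rot: [[-0.0, 1.0, 0.004], [1.0, 0.0, -0.001], [-0.001, 0.004, -1.0]]
contact_force: [-0.0, -2.1, 0.3]
opening: 0.0395
```

Run:
```python
from h import *
c=cap('wrist','w3.png');cap('side','s3.png');s=ctrl.read_state();print(s['time_s'],s['ee_pos'],s['opening'],s['contact_force'])
cv2.imwrite('pics/s3c.png',cv2.resize(cv2.imread('pics/s3.png')[145:345,270:450],None,fx=3,fy=3))
```

```text
4.1833 [ 0.51506344 -0.01931429  0.01927124] 0.039059835204795695 [ 1.05990538 -2.05336068  0.52779718]
```

View pics/w3.png

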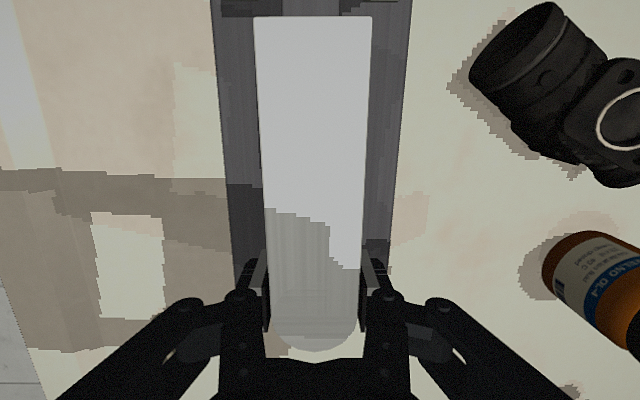

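View pics/s3c.png

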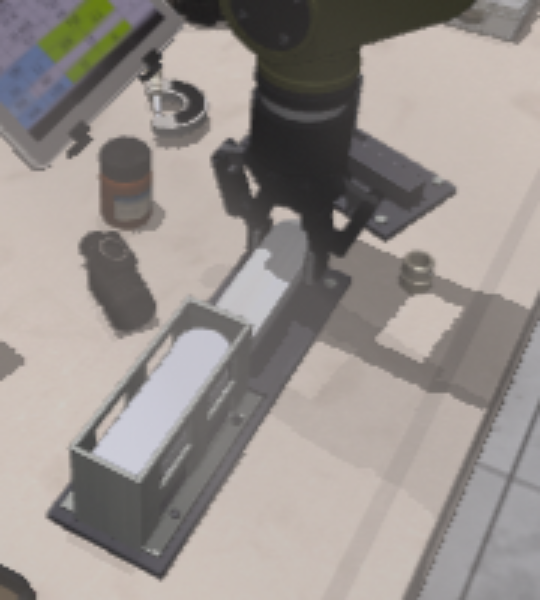

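The blank is fully out, with its square end at v=16 in the wrist view, and the stack dropped about 18 mm (side view). I release it, slide the open fingers back, and re-grip the square half.

Emit:
drive_tool(
  targets=[0,0,0,0,0,0,0,0,0,0,0,0,0,0,0,0,0,0,0,0,0,0,0,0],
  gripper=-0.4,
)

```text
time_s: 4.68
ee_pos: [0.515, -0.0192, 0.0192]
eef_rot: [[-0.001, 1.0, 0.004], [1.0, 0.001, -0.001], [-0.001, 0.004, -1.0]]
contact_force: [-0.6, -0.3, 0.3]
opening: 0.0598
```

Run:
```python
from h import *
c=cap('wrist','w4.png');print(ray(c,[(253,17),(371,17),(313,349)],.048)); s=ctrl.read_state();print(s['ee_pos'],s['opening'])
```

```text
[[ 0.49530887  0.08777123  0.048     ]
 [ 0.5339817   0.08788718  0.048     ]
 [ 0.51513257 -0.04892338  0.048     ]]
[ 0.5150195  -0.01921422  0.01923643] 0.05965088928622138
```

View pics/w4.png

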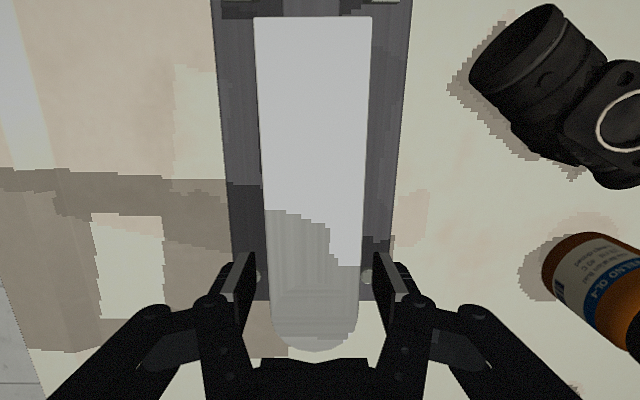

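Emit:
drive_tool(
  targets=[0.06,0,0,0,0.12,0,0,0,0.18,0,0,0,0.24,0,0,0,0.3,0,0,0,0.36,0,0,0,0.375,0,0,0,0.375,0,0,0,0.375,0,0,0,0.375,0,0,0],
)

```text
time_s: 5.57
ee_pos: [0.515, 0.0556, 0.0192]
eef_rot: [[-0.001, 1.0, 0.004], [1.0, 0.001, -0.001], [-0.001, 0.004, -1.0]]
contact_force: [0.6, 0.4, 0.4]
opening: 0.0596
```

Emit:
drive_tool(
  targets=[0,0,0,0,0,0,0,0,0,0,0,0,0,0,0,0,0,0,0,0,0,0,0,0,0,0,0,0],
  gripper=1,
)

```text
time_s: 6.15
ee_pos: [0.5153, 0.0552, 0.0194]
eef_rot: [[-0.001, 1.0, 0.005], [1.0, 0.001, -0.001], [-0.001, 0.005, -1.0]]
contact_force: [0.2, -2.2, 2.1]
opening: 0.0389
```

Emit:
drive_tool(
  targets=[0,0,-0.03,0,0,0,-0.08,0,0,0,-0.15,0,0,0,-0.25,0,0,0,-0.4,0,0,0,-0.55,0,0,0,-0.7,0,0,0,-0.7,0,-0.15,0,-0.75,0,-0.3,0,-0.8,0,-0.5,0,-0.8,0,-0.7,0,-0.8,0,-0.85,0,-0.8,0,-1,0,-0.8,0,-1,0,-0.8,0,-1,0,-0.8,0],
)

```text
time_s: 7.48
ee_pos: [0.5139, -0.1454, 0.1789]
eef_rot: [[0.002, 1.0, 0.003], [1.0, -0.002, -0.0], [-0.0, 0.003, -1.0]]
contact_force: [-0.8, 0.1, -2.1]
opening: 0.0393
```

Emit:
drive_tool(
  targets=[-0.2,0,0,0,-0.4,0,0,0,-0.6,0,0,0,-0.8,0,0,0,-0.95,0,0,0,-1,0,0,0,-1,0,0,0,-1,0,0,0,-1,0,0,0],
)

```text
time_s: 8.23
ee_pos: [0.5137, -0.3433, 0.1784]
eef_rot: [[0.0, 1.0, 0.003], [1.0, -0.0, 0.001], [0.001, 0.003, -1.0]]
contact_force: [0.1, 0.3, -2.7]
opening: 0.039
```

Run:
```python
from h import *
c=cap('wrist','w5.png'); s=ctrl.read_state();print(s['time_s'],s['ee_pos'],s['eef_rot'],s['opening'],s['qpos'])
import pickle;pickle.dump(c,open('w5.pkl','wb'))
```

```text
8.2833 [ 0.51376256 -0.34331039  0.17858714] [[-2.37115601e-05  9.99995934e-01  2.85173019e-03]
 [ 9.99999537e-01  2.09668303e-05  9.62504846e-04]
 [ 9.62441140e-04  2.85175169e-03 -9.99995471e-01]] 0.03897227400512266 [-0.677071    0.09097502  1.77625346  0.00265384  1.2727455  -0.6778706 ]
```

View pics/w5.png

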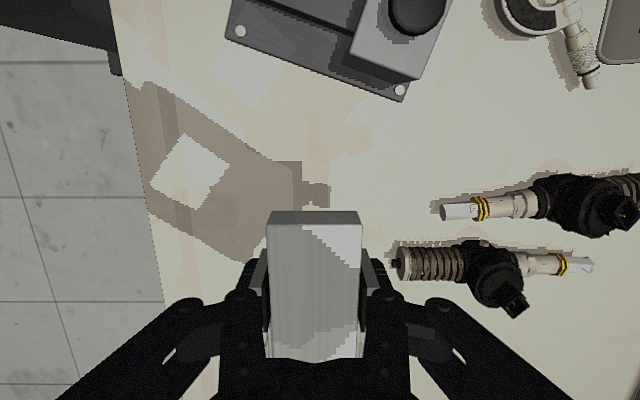

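Emit:
drive_tool(
  targets=[0.2,0,0,0,0.4,0,0,0,0.45,0,0,0,0.45,0,0,0,0.45,0,0,0,0.45,0,0,0],
)

```text
time_s: 8.78
ee_pos: [0.514, -0.2532, 0.179]
eef_rot: [[-0.001, 1.0, 0.003], [1.0, 0.001, 0.0], [0.0, 0.003, -1.0]]
contact_force: [0.2, 0.2, -2.2]
opening: 0.0392
```

Run:
```python
from h import *
c=cap('wrist','w6.png'); s=ctrl.read_state();print(s['time_s'],s['ee_pos'])
import pickle;pickle.dump(c,open('w6.pkl','wb'))
cv2.imwrite('pics/w6c.png',cv2.resize(c[0][0:220,200:466],None,fx=3,fy=2.7,interpolation=cv2.INTER_CUBIC))
```

```text
8.8333 [ 0.51396182 -0.25368277  0.1789813 ]
```

View pics/w6c.png

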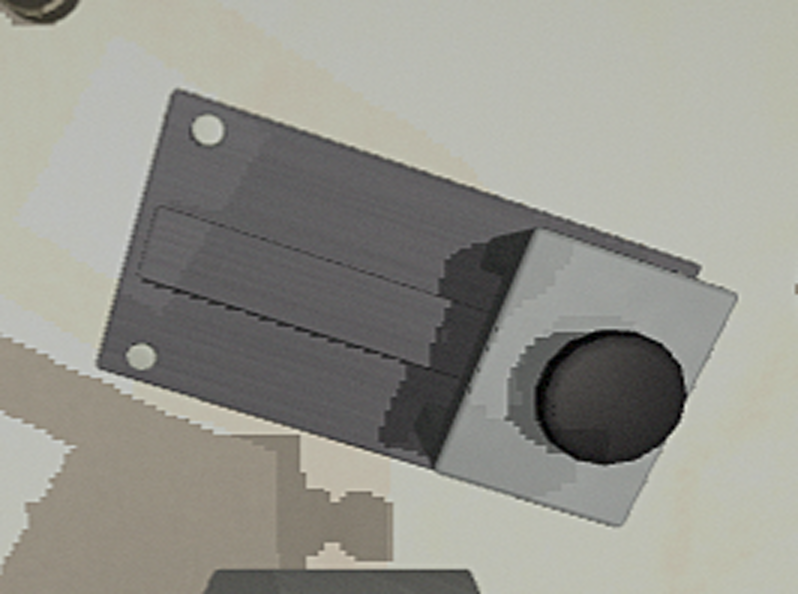

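Run:
```python
from h import *
import pickle
np.set_printoptions(precision=4,suppress=True)
c=pickle.load(open('w6.pkl','rb'))
P=lambda *a:[(200+x/3-.33,y/2.7-.3) for x,y in a]
r=ray(c,P((157,205),(138,279),(447,296),(430,370)),.03);b=ray(c,P((174,90),(98,367),(700,266)),.008);t=ray(c,P((538,227),(435,468),(736,295),(620,525)),.08)
A=lambda v:np.degrees(np.arctan2(v[1],v[0]))
print(r,b,t,sep='\n');print('ang',A(r[2]-r[0]),A(r[3]-r[1]),A(b[2]-b[0]),A(t[2]-t[0]),A(t[3]-t[1]),A(b[0]-b[1])-90,A(t[0]-t[1])-90)
print('sizes',np.linalg.norm(r[0]-r[1]),np.linalg.norm(b[0]-b[1]),np.linalg.norm(b[2]-b[0]),np.linalg.norm(t[0]-t[1]),np.linalg.norm(t[2]-t[0]))
th=np.radians(-18.4);d=np.array([np.cos(th),np.sin(th),0])
print('stop from rail',(r[0]+r[1])/2+.145*d,'base',(b[0]+b[1])/2+.155*d,'bridge',(t[0]+t[1])/2+.045*d)
```

```text
[[ 0.46   -0.1514  0.03  ]
 [ 0.4528 -0.1746  0.03  ]
 [ 0.5469 -0.1799  0.03  ]
 [ 0.5425 -0.2047  0.03  ]]
[[ 0.4634 -0.1135  0.008 ]
 [ 0.4326 -0.2062  0.008 ]
 [ 0.6316 -0.1699  0.008 ]]
[[ 0.5631 -0.1604  0.08  ]
 [ 0.5399 -0.2281  0.08  ]
 [ 0.6147 -0.1781  0.08  ]
 [ 0.5917 -0.246   0.08  ]]
ang -18.173466972048523 -18.563569464805642 -18.520051951672098 -18.992686491735736 -18.988898888674356 -18.35225454276376 -18.909794793902776
sizes 0.024276296102195418 0.0976633561634624 0.1773885938276969 0.07160055839657957 0.05452763716372193
stop from rail [ 0.594  -0.2088  0.03  ] base [ 0.5951 -0.2088  0.008 ] bridge [ 0.5942 -0.2085  0.08  ]
```

The station is measured three ways (rail, base, bridge) to within 1 mm. The stop is at (0.5943, −0.2087) and the inward axis is at −18.5°. Next I turn and move to a pre-insert pose above the rail.

Emit:
drive_tool(
  targets=[0.04,-0.04,0,-0.0165,0.08,-0.08,0,-0.033,0.13,-0.12,0,-0.05,0.17,-0.16,0,-0.066,0.21,-0.2,0,-0.083,0.26,-0.24,0,-0.1,0.3,-0.28,0,-0.116,0.35,-0.32,0,-0.132,0.39,-0.36,0,-0.149,0.44,-0.4,0,-0.165,0.48,-0.44,0,-0.182,0.514,-0.463,0,-0.1986,0.514,-0.463,0,-0.1986,0.514,-0.463,0,-0.1986,0.514,-0.463,0,-0.1986,0.514,-0.463,0,-0.1986,0.514,-0.463,0,-0.1986],
)

```text
time_s: 10.25
ee_pos: [0.4216, -0.1514, 0.1788]
eef_rot: [[-0.948, 0.319, 0.003], [0.319, 0.948, 0.0], [-0.003, 0.001, -1.0]]
contact_force: [0.1, 0.6, -2.2]
opening: 0.039
```

```bash
cat > st.py <<'E'
from h import *
s=ctrl.read_state();p=np.array(s['ee_pos']);R=np.array(s['eef_rot'])
th=np.radians(-18.5);d=np.array([np.cos(th),np.sin(th),0]);n=np.array([-d[1],d[0],0]);stop=np.array([.5943,-.2087,0])
x=R[:,0];print(s['time_s'],p,'yaw nose',np.degrees(np.arctan2(-x[1],-x[0])),'TCP along',(p-stop)@d,'nose along',(p-stop)@d+.1073,'lat',(p-stop)@n,'y-axis.n',R[:,1]@n,s['opening'],s['contact_force'],'tilt',R[:,2])
E
python3 st.py
```

```text
10.25 [ 0.4216031  -0.151391    0.17876178] yaw nose -18.588947599417168 TCP along -0.18195696659461608 nose along -0.07465696659461607 lat -0.00045004466293963817 y-axis.n 0.9999979349924081 0.039038830907413884 [ 0.08338539  0.63579961 -2.21252135] tilt [ 3.21012872e-03  3.08859485e-04 -9.99994800e-01]
```

Emit:
drive_tool(
  targets=[0,0,0.12,0,0,0,0.27,0,0,0,0.42,0,0,0,0.55,0,0,0,0.65,0,0,0,0.7,0,0,0,0.7,0,0,0,0.7,0,0,0,0.7,0],
)

```text
time_s: 11.0
ee_pos: [0.4234, -0.1521, 0.0404]
eef_rot: [[-0.948, 0.319, 0.006], [0.319, 0.948, -0.001], [-0.006, 0.001, -1.0]]
contact_force: [-0.1, 0.4, -2.4]
opening: 0.0393
```

```bash
python3 st.py
python3 - <<'E'
from h import *
for n in('side','scene'):
    c=cap(n);i=c[0][145:250,330:440] if n=='side' else c[0][160:260,340:450]
    cv2.imwrite(f'pics/{n}7c.png',cv2.resize(i,None,fx=5,fy=5,interpolation=cv2.INTER_CUBIC))
E
```

```text
11.0 [ 0.4234291  -0.15212334  0.0404355 ] yaw nose -18.603139695466187 TCP along -0.17999295240608992 nose along -0.07269295240608992 lat -0.0005651492801084691 y-axis.n 0.9999980217462352 0.039285424050110276 [-0.0810151   0.40659339 -2.37181252] tilt [ 0.005864   -0.00106969 -0.99998223]
```

View pics/side7c.png

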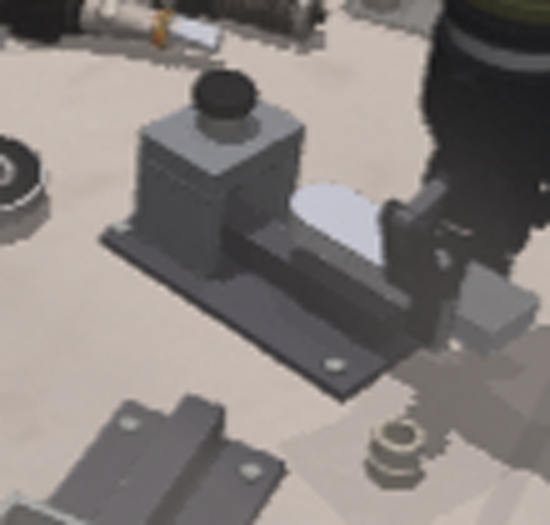

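View pics/scene7c.png

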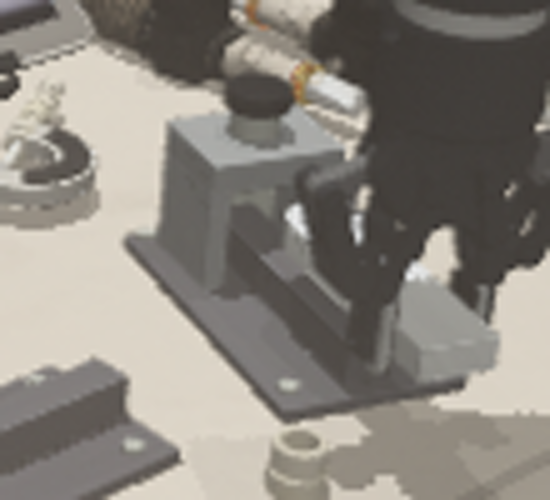

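Emit:
drive_tool(
  targets=[0,0,0.04,0,0,0,0.085,0,0,0,0.085,0,0,0,0.085,0,-0.04,0,0.085,0,-0.08,0,0.085,0,-0.12,0,0.085,0,-0.16,0,0.085,0,-0.2,0,0.085,0,-0.24,0,0.085,0,-0.27,0,0.085,0,-0.3,0,0.085,0,-0.3,0,0.085,0,-0.3,0,0.085,0],
)

```text
time_s: 12.27
ee_pos: [0.4807, -0.1713, 0.024]
eef_rot: [[-0.948, 0.319, 0.006], [0.319, 0.948, -0.001], [-0.006, 0.001, -1.0]]
contact_force: [-0.3, -0.1, -1.8]
opening: 0.039
```

```bash
python3 st.py
```

```text
12.2667 [ 0.48065191 -0.17131236  0.0239763 ] yaw nose -18.591741275389296 TCP along -0.11963844711855617 nose along -0.012338447118556167 lat -0.000605483153327191 y-axis.n 0.9999983993673244 0.03901182063355878 [-0.31301868 -0.07369623 -1.75037942] tilt [ 0.00611882 -0.00120534 -0.99998055]
```

Emit:
drive_tool(
  targets=[-0.02,0,0.01,0,-0.04,0,0.02,0,-0.04,0,0.022,0,-0.04,0,0.022,0,-0.04,0,0.022,0],
)

```text
time_s: 12.68
ee_pos: [0.4881, -0.1738, 0.0195]
eef_rot: [[-0.948, 0.319, 0.006], [0.319, 0.948, -0.001], [-0.006, 0.001, -1.0]]
contact_force: [-0.3, -0.9, -2.1]
opening: 0.0392
```

Emit:
drive_tool(
  targets=[-0.005,0,0,0,-0.01,0,0,0,-0.014,0,0,0,-0.018,0,0,0,-0.018,0,0,0],
)

```text
time_s: 13.1
ee_pos: [0.4917, -0.175, 0.0196]
eef_rot: [[-0.948, 0.319, 0.006], [0.319, 0.948, -0.001], [-0.006, 0.001, -1.0]]
contact_force: [-1.3, 0.2, -1.4]
opening: 0.0393
```

```bash
python3 st.py
```

```text
13.1 [ 0.49168011 -0.17501195  0.0195633 ] yaw nose -18.586798338175385 TCP along -0.10800624356358694 nose along -0.0007062435635869363 lat -0.0006145899987630676 y-axis.n 0.9999985411234463 0.039253701818594916 [-1.297198    0.24258676 -1.42298405] tilt [ 0.00594828 -0.00115804 -0.99998164]
```

No contact yet (x force about −1 N), so I continue in 0.5–1 mm steps.

Emit:
drive_tool(
  targets=[-0.003,0,0.002,0,-0.006,0,0.003,0,-0.01,0,0.003,0,-0.01,0,0.003,0],
)

```text
time_s: 13.43
ee_pos: [0.4922, -0.1752, 0.0194]
eef_rot: [[-0.948, 0.319, 0.002], [0.319, 0.948, 0.0], [-0.001, 0.001, -1.0]]
contact_force: [-9.8, 2.5, 7.9]
opening: 0.0392
```

Emit:
drive_tool(
  targets=[-0.003,0,0,0,-0.006,0,0,0,-0.01,0,0,0,-0.01,0,0,0],
)

```text
time_s: 13.77
ee_pos: [0.4922, -0.1752, 0.0194]
eef_rot: [[-0.948, 0.318, -0.004], [0.318, 0.948, 0.002], [0.005, 0.001, -1.0]]
contact_force: [-11.2, 2.9, 8.8]
opening: 0.0388
```

The nose touches the stop: reaction about −11 N along the axis, position no longer advancing, computed nose at about 0 mm. I release.

Emit:
drive_tool(
  targets=[0,0,0,0,0,0,0,0,0,0,0,0,0,0,0,0,0,0,0,0,0,0,0,0],
  gripper=-0.4,
)

```text
time_s: 14.27
ee_pos: [0.4925, -0.1753, 0.0195]
eef_rot: [[-0.948, 0.318, -0.003], [0.318, 0.948, 0.002], [0.004, 0.001, -1.0]]
contact_force: [0.3, -0.3, -0.4]
opening: 0.06
```

```bash
python3 st.py
python3 - <<'E'
from h import *
c=cap('wrist','w8.png')
E
```

```text
14.2667 [ 0.49245029 -0.17527314  0.01947774] yaw nose -18.567103194365657 TCP along -0.10719298647342547 nose along 0.000107013526574537 lat -0.0006179038303942639 y-axis.n 0.999998837284701 0.05996133856240019 [ 0.31762785 -0.2997328  -0.36154317] tilt [-0.00342818  0.0021769  -0.99999175]
```

View pics/w8.png

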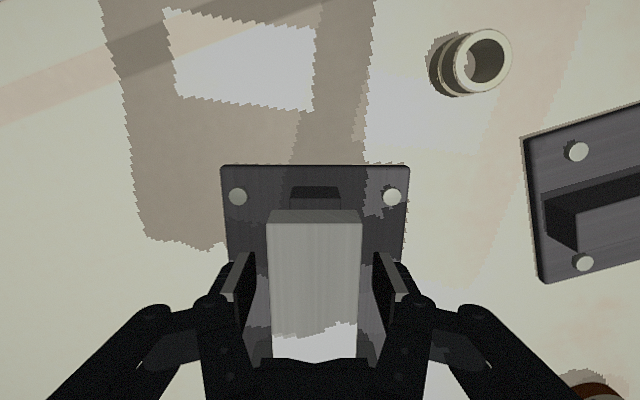

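The fingers are clear on both sides, with the blank centred on the rail. I retreat straight up.

Emit:
drive_tool(
  targets=[0,0,-0.05,0,0,0,-0.12,0,0,0,-0.25,0,0,0,-0.4,0,0,0,-0.6,0,0,0,-0.8,0,0.1,0,-0.9,0,0.25,0,-0.9,0,0.4,0,-0.9,0,0.4,0,-0.9,0,0.4,0,-0.9,0,0.4,0,-0.9,0],
)

```text
time_s: 15.32
ee_pos: [0.4177, -0.1504, 0.2006]
eef_rot: [[-0.948, 0.319, -0.002], [0.318, 0.948, 0.001], [0.002, 0.001, -1.0]]
contact_force: [-0.3, -0.1, 0.3]
opening: 0.0597
```

```bash
python3 st.py
python3 - <<'E'
from h import *
import pickle
D={}
for n in('side','scene','wrist'):
    c=cap(n,n+'9.png');D[n]=c
    if n!='wrist':
        i=c[0][145:345,270:450] if n=='side' else c[0][160:310,230:450]
        cv2.imwrite(f'pics/{n}9c.png',cv2.resize(i,None,fx=3,fy=3,interpolation=cv2.INTER_CUBIC))
pickle.dump(D,open('D9.pkl','wb'))
E
```

```text
15.3167 [ 0.41766863 -0.15038053  0.20058491] yaw nose -18.572193704672756 TCP along -0.18600874886359184 nose along -0.07870874886359183 lat -0.0007402260255961288 y-axis.n 0.9999988914715842 0.059704173243120884 [-0.28519878 -0.07846357  0.28990837] tilt [-0.00184263  0.00145313 -0.99999725]
```

View pics/side9c.png

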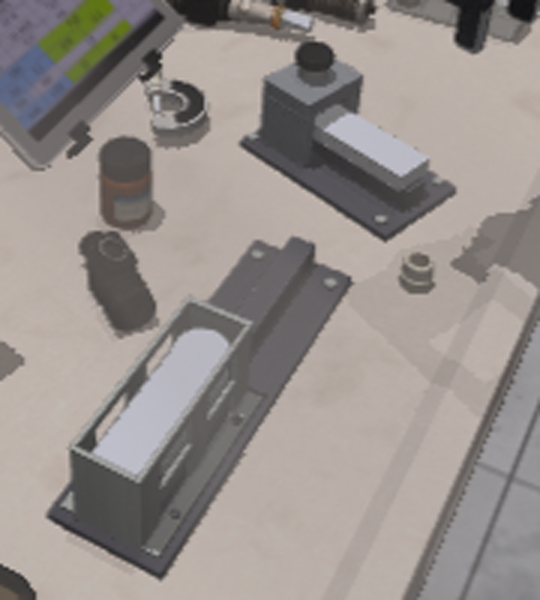

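View pics/scene9c.png

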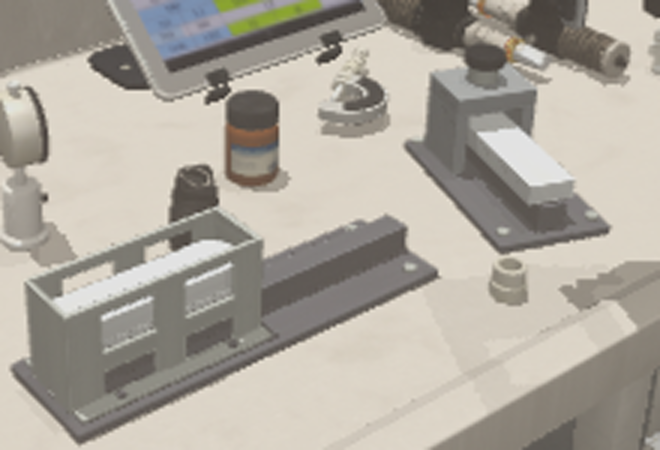

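View pics/wrist9.png

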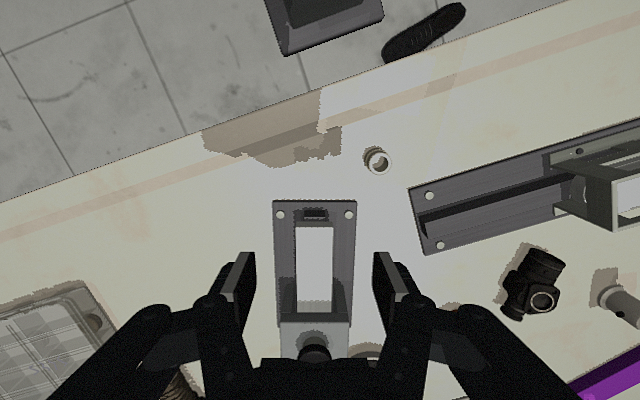

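Run:
```python
from h import *
import pickle
np.set_printoptions(precision=4,suppress=True)
D=pickle.load(open('D9.pkl','rb'))
for n,o in(('side',(270,145)),('scene',(230,160))):
    c=D[n]; th=np.radians(-18.5);d=np.array([np.cos(th),np.sin(th),0]);nn=np.array([-d[1],d[0],0]);st=np.array([.5943,-.2087,.048])
    f=lambda X:np.round((proj(c,X)-o)*3,0).tolist()
    print(n,'station tail exp',f([st-.14*d+.02*nn,st-.14*d-.02*nn]))
    for z in(.066,.084): print(' stack z',z,'ymid .175/.18',f([[.515,.105,z],[.535,.2455,z],[.495,.2455,z]]))
c=D['wrist']; print('tail corners W',f and [((q-st)@d,(q-st)@nn) for q in ray(c,[(297.5,226),(332.5,226)],.048)])
i=c[0]; cv2.imwrite('pics/w9c.png',cv2.resize(i[195:365,250:380],None,fx=4,fy=3.4,interpolation=cv2.INTER_CUBIC))
i=D['scene'][0]; cv2.imwrite('pics/c9m.png',cv2.resize(i[225:310,230:325],None,fx=7,fy=7,interpolation=cv2.INTER_CUBIC))
```

```text
side station tail exp [[397.0, 177.0], [426.0, 157.0]]
 stack z 0.066 ymid .175/.18 [[213.0, 328.0], [83.0, 457.0], [136.0, 483.0]]
 stack z 0.084 ymid .175/.18 [[214.0, 311.0], [82.0, 439.0], [136.0, 466.0]]
scene station tail exp [[527.0, 187.0], [572.0, 179.0]]
 stack z 0.066 ymid .175/.18 [[234.0, 245.0], [42.0, 302.0], [74.0, 332.0]]
 stack z 0.084 ymid .175/.18 [[234.0, 223.0], [41.0, 279.0], [73.0, 309.0]]
tail corners W [(np.float64(-0.14182956496655558), np.float64(-0.017484368845221237)), (np.float64(-0.14178719908963341), np.float64(0.0191957639989808))]
```

View pics/w9c.png

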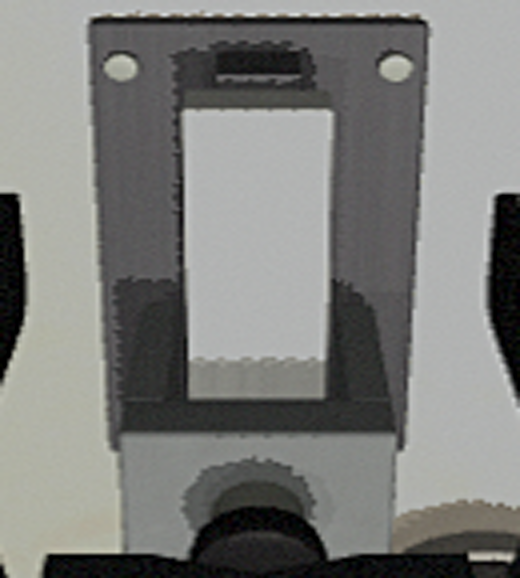

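View pics/c9m.png

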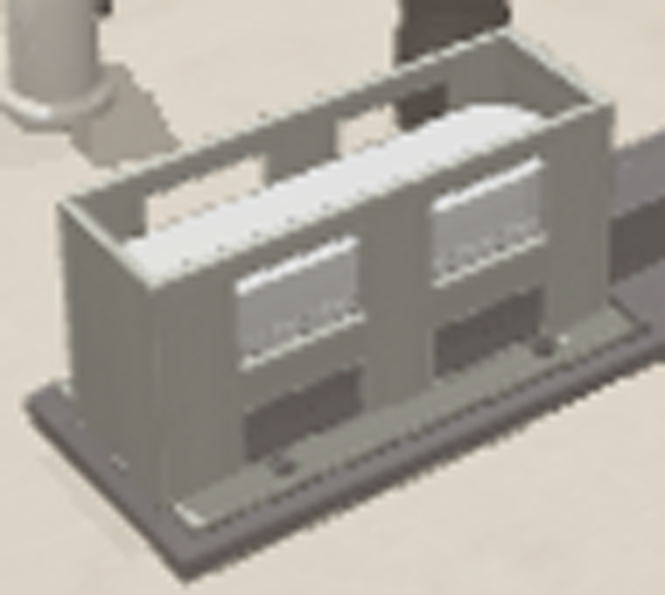

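The stack nose measures (213,330) in the side crop, against a prediction of (213,328) for a top at 66 mm. The loaded blank's square end is at −142 mm from the stop (expected −140 mm), straight and flat. I hand in.

```bash
python3 -c "
from bench import ctrl
print(ctrl.sign_off())"
```

```text
the job is handed in; nothing more can be done
None
```

The bottom blank now lies flat on the marking station's anvil, rounded end under the bridge and up against the stop, and the job is handed in at about 15.5 s of the 54 s allowed.

**What I did:** I drew the blank straight out of the slot, let it rest on the landing rail, and took it again by its square half. I then carried it to the station and slid it in until the stop pushed back with about 11 N, released it and retreated.

**Last checks:**
- **Loaded blank:** its square end measured 142 mm from the stop against 140 mm expected, within the camera calibration. It is centred to about 1 mm and straight on the rail. The nose itself is hidden under the bridge, so its position rests on this and on the contact force.
- **Stack:** the other two blanks dropped inside the chute. In the side view the top blank's nose fits a top height of 66 mm, as expected.
- **Bystanders and arm:** by eye, the jar, valve body and nut look unmoved in the final pictures. The gripper is about 20 cm up and clear of everything.

No check failed. The one disagreement was that the wrist-camera sizes came out about 2% small, or 2 to 3 mm.

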